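# Gauge a heat sink in the bench caliper

## Task

Check the width of the long bare heat sink in the bench caliper. Slide the caliper open, lay the heat sink flat on its base lengthwise between the two jaws with one end close to the beam and let go of it, then close the sliding jaw gently until the heat sink is held square and touching both jaws, without cocking the sliding jaw on its beam; let go, and leave everything else where it lies.

Things in the scene. Friction and masses are not known exactly. Their poses are not given: they have to be found in the camera images.
- gauge: bench caliper lying flat, fixed: dark base plate 150 (x) by 260 mm (y), top 10 mm high; origin at the centre of its underside, at bench height. A flat graduated steel beam runs along y at x = +44 to +60 mm, top 24 mm high. Two steel jaw blades, 10 mm thick (y), reach from the beam toward -x as far as x = -12 mm, 12 to 36 mm above the bench. The part lies between them
- bed (a point): on top of the base plate (10 mm high) at the fixed jaw's face, at x = -25 mm of the gauge: the middle of the part belongs beside this point (to +y), its length along the gauge's x (up to 10 mm nearer to -x also does). Its rear 47 mm then lies between the blades, 9 mm short of the beam; the front 73 mm sticks out past the tips, where it can be held
- fixed_jaw: the jaw that does not move, on the -y side; origin at bench height in the plane of its measuring face (which looks to +y, at y = -60 mm of the gauge), at the gauge's x = 0; axes as the gauge
- moving_jaw: steel blade of the sliding jaw, one piece with its black slider; origin at bench height in the plane of its measuring face (which looks to -y), at the gauge's x = 0; axes as the gauge when not tilted. The slider, 36 (x) by 60 mm (y), top 38 mm high, rides on the beam, from y = 0 to +60 mm of this frame
- thumb_block (a point): centre of the ribbed grey thumb block on top of the slider, to be pinched from above or pushed: 16 mm thick (y), 30 mm long (x), from 38 to 68 mm above the bench (this point 54 mm up); at x = +52 mm of the gauge, 35 mm to +y of the moving jaw's face
- carriage (a joint): opening of the caliper in m = gap between the jaw faces: 0 jaws together, at most 0.09; slides along the gauge's y, opening to +y. Stays where it is left; about 2 N of friction. Starts nearly closed (0 to 15 mm)
- jaw_rock (a joint): tilt of the sliding jaw on its beam about the vertical, rad, 0 = parallel to the fixed jaw. Springy play, 12 N m/rad, about an axis at x = +52 mm of the gauge, 30 mm to +y of the moving face: pushing hard on a part (some 15 to 20 N) or twisting the thumb block cocks it too far (over 0.06 rad)
- long_sink: the long bare aluminium heat sink, 120 mm long (x), 36 mm wide (y), 34 mm high, 0.15 to 0.31 kg, fins on top running lengthwise, outer fins flush with its straight sides; origin at the centre of its underside; either end may go to the beam
- long_sink_centre (a point): centre of the long heat sink, half-way up (17 mm above its underside), axes as the heat sink
- short_sink_1: small black finned heat sink, 30 x 50 x 22 mm high; a bystander; origin at the centre of its underside
- short_sink_2: small bare-metal finned heat sink, 30 x 50 x 22 mm high; a bystander; origin at the centre of its underside
- spool: spool of solder wire standing beside the work, 81 x 66 x 48 mm high; a bystander; origin at the centre of its underside
- pliers: pliers lying flat, 50 x 128 x 14 mm; a bystander; origin at the centre of its underside
- flux: small dispensing bottle, 45 mm across, 126 mm high; a bystander; origin at the centre of its underside
- tape: roll of tape lying flat, 60 mm across, 18 mm high; a bystander; origin at the centre of its underside

How it is judged:
By the outcome, as a careful person would: the job done as asked, in the order asked, and still so for the second after the job is handed in, with the robot touching nothing.
It also fails if it takes over 69 s, if anything falls off the work surface, if the arm or the gripper's body presses on something with over 40 N, if the wrist force passes 120 N, or if a joint passes its speed limit or range.

## Robot

A 6-joint arm with a two-finger parallel gripper is mounted at the origin on a cart in front of the work surface, level with it; the furniture and walls round the work are solid. World frame = base frame: x ahead of the robot, y to its left, z up, the work surface at z = 0. Lengths are in m, angles in rad, forces in N, time in s.
With the tool pointing down it reaches from about 0.35 to 0.775 m from the base axis. Payload 7.3 kg.
Tool frame: the origin (TCP) lies midway between the tips of the shut fingers; the grasp point (between the pads) lies 19 mm behind it (arm.pinch_z is the distance from the TCP to the grasp point, in m); z points along the fingers, y is the line along which they close (so a half turn about z gives the same grasp; the last joint's range is limited). The gripper opens to 92 mm and grips with 3 to 60 N. Pads are 19 mm wide; open, the fingers measure 130 mm over their backs; the gripper's body (75 mm by 190 mm) begins 47 mm behind the grasp point.
Start: joints at [1.04, 0.342, 1.524, -0, 1.275, -0.146], TCP at [0.197, 0.487, 0.227] pointing down, gripper open.
Joint ranges: [-2.53, 2.53], [-0.77, 2.02], [0.04, 2.7], [-1, 4.14], [0.28, 2.66], [-3.11, 3.11]. Speed limits (rad/s): [2.57, 2.57, 3.14, 3.14, 3.14, 3.14].

## Interface

Orientations are given as a unit quaternion [x, y, z, w].
In Python, from cell import arm, imaging gives the robot as it stands.
- The arm moves only by the tool move_arm, never from a script. Its argument "deltas" is a list of rows, each an object of numbers: "grip": the finger opening in m, from 0 to 0.0918; "tx", "ty", "tz": the shift along the world's x, y, z in m; "rx", "ry", "rz": the turn, a rotation vector about the world's x, y, z in rad. In form: [{"grip": .., "tx": .., "ty": .., "tz": .., "rx": .., "ry": .., "rz": ..}, ...]. A call has 1 to 8 rows; each row shifts and turns the commanded pose from where the row before left it; what a row does not reach is not made up. A row lasts 1/8 s, in which the tool goes at most 62.5 mm and 10.7 degrees, less where a joint would pass 70% of its speed; a pose out of reach is approached as far as the arm can. A call is refused whole if a number of a shift passes 0.0625 or a number of a turn 0.188, either way. A call with a gripper value outside its range is refused whole. The fingers move at their own pace and stop on an object; "grip_force" is the grip in N (left out, the last holds). Time passes only in rows, so rows that do not move let the fingers close. It gives the time, the measured TCP pose, the force, the opening and the grip force at its end, in the units of the state.
- arm.sense(): the state, without advancing time (a new reading comes with each control period).
- imaging.capture(name): name is "scene" or "top"; returns a dict with "pixels" (384x512x3 uint8, red, green, blue), "fx", "fy", "cx", "cy" (pixels), "T" (4x4, takes a point from camera to world coordinates). Camera axes: x right, y down, z forward; pixel columns grow to the right and rows downward; lengths in m; the calibration is good to about 2 mm. A picture is of the moment at which its call begins. There is no depth.
- arm.finish_job(): hands the job in; it is judged then, once.
The state is a dict: "clock": time; "qpos": joint angles; "joint_velocities": joint speeds; "joint_torque": joint torques, N m; "eef_pos": TCP position; "eef_rot": TCP orientation; "wrist_force": force on the tool from outside, world axes, zero at the start; "torque": the same for the moment, N m; "opening": finger opening in m; "finger_force": force on a finger pad.
Only numpy, scipy, OpenCV 4.12 (cv2) and the standard library are available. Lean on these libraries where they do the work, as an engineer would, in place of code of your own. Each camera call takes 0.05 s, during which the arm holds its last target. There are 200 camera calls.

## Working session

There is one attempt and no reset: what is moved stays moved. The work goes in short steps, Python scripts to look and compute and a tool call to move; the robot and the scene stay as the last step left them, time stands still between calls to the robot, and variables do not carry over. Pictures are saved under pics/ and viewed, at most 10 in all, crops included, and the job is handed in when it is done.

Besides the shell and the picture viewer there is one more tool, called after "Request:" as name([rows], argument=value, ...), one row to a line, values as JSON. move_arm: Moves the arm, as the interface text tells. Its arguments: {"type":"object","properties":{"deltas":{"type":"array","items":{"type":"object","properties":{"grip":{"type":"number"},"tx":{"type":"number"},"ty":{"type":"number"},"tz":{"type":"number"},"rx":{"type":"number"},"ry":{"type":"number"},"rz":{"type":"number"}}}},"grip_force":{"type":"number"}},"required":["deltas"]}

```bash
mkdir -p pics; ls; python3 - <<'E'
from cell import arm, imaging
import cv2,numpy as np
for n in("top","scene"):
    c=imaging.capture(n); p=c["pixels"]; np.savez("pics/%s0.npz"%n,**c)
    cv2.imwrite("pics/%s0.png"%n,cv2.resize(p[:,:,::-1],(800,600),interpolation=cv2.INTER_CUBIC))
    print(n,c["fx"],c["fy"],c["cx"],c["cy"],np.round(c["T"],4).tolist())
s=arm.sense();print({k:np.round(v,3).tolist() for k,v in s.items()})
E
```

```text
pics
top 471.07756989495846 471.07756989495846 257.73359306411913 192.46386127071526 [[-0.0092, -0.9835, 0.1804, 0.2429], [-1.0, 0.0087, -0.0032, -0.0002], [0.0015, -0.1805, -0.9836, 1.572], [0.0, 0.0, 0.0, 1.0]]
scene 392.99996786645517 392.99996786645517 253.19538422230727 187.37702967649025 [[0.8911, -0.1784, 0.4172, 0.01], [-0.4534, -0.3881, 0.8024, -1.0481], [0.0188, -0.9042, -0.4267, 0.6136], [0.0, 0.0, 0.0, 1.0]]
{'clock': 0.1, 'qpos': [1.04, 0.343, 1.525, 0.0, 1.275, -0.146], 'joint_velocities': [-0.0, -0.004, -0.001, 0.0, -0.001, -0.001], 'joint_torque': [0.001, -43.201, -24.469, 0.072, 0.053, -0.0], 'eef_pos': [0.197, 0.486, 0.226], 'eef_rot': [0.191, 0.982, -0.001, -0.0], 'wrist_force': [-0.459, -0.341, -0.316], 'torque': [-0.01, 0.015, 0.016], 'finger_force': 0.0, 'opening': 0.091}
```

View pics/top0.png

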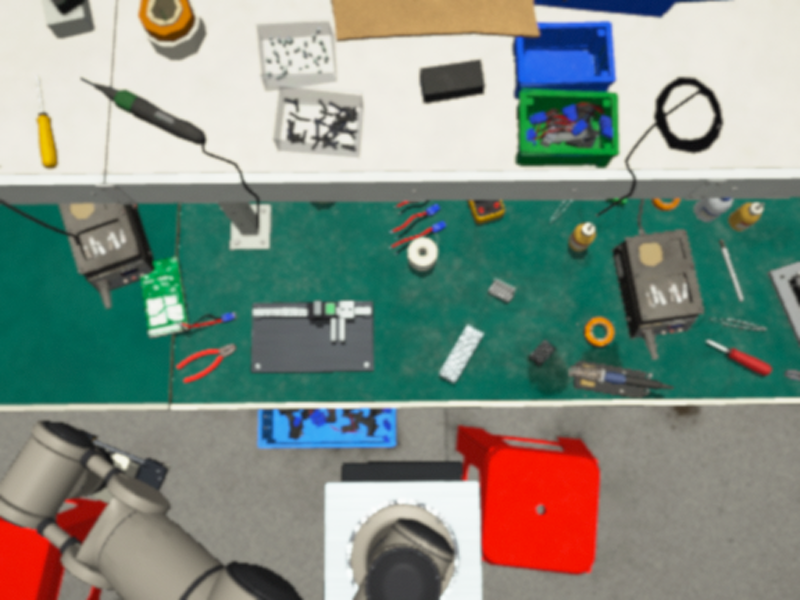

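View pics/scene0.png

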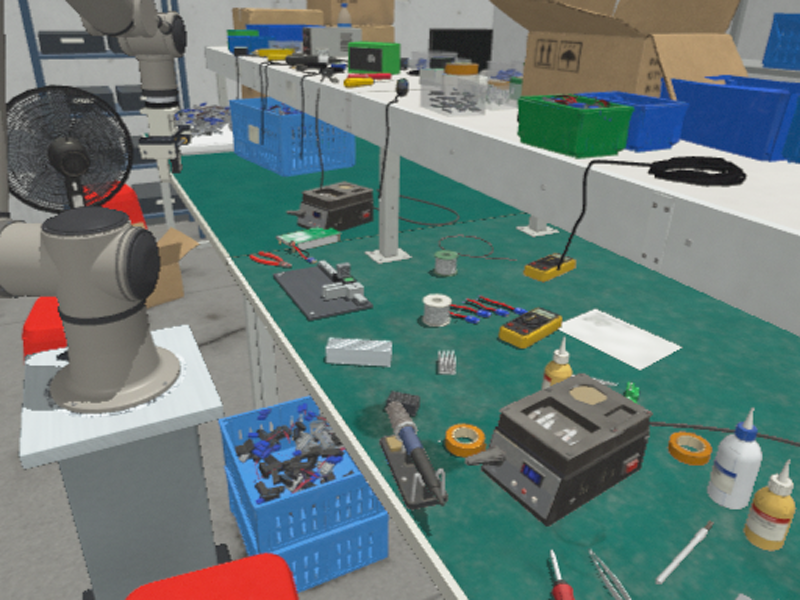

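The top view shows the gauge at about (313,337), beam upward (+x) and jaws at (334..342,330). The long sink is at (461,353), rotated. The shelf edge runs along row 190, beyond the work. Next I'll zoom in and measure.

```bash
cat > h.py <<'E'
import numpy as np,cv2
from cell import arm,imaging
def w(c,u,v,z):
    T=np.array(c["T"]);d=T[:3,:3]@[(u-c["cx"])/c["fx"],(v-c["cy"])/c["fy"],1];return T[:3,3]+d*(z-T[2,3])/d[2]
def px(c,P):
    T=np.array(c["T"]);q=T[:3,:3].T@(np.array(P)-T[:3,3]);return np.array([c["fx"]*q[0]/q[2]+c["cx"],c["fy"]*q[1]/q[2]+c["cy"]])
E
python3 - <<'E'
from h import *
c=dict(np.load("pics/top0.npz")); p=c["pixels"][:,:,::-1].copy()
b=p[185:250,155:320]
cv2.imwrite("pics/crop0.png",cv2.resize(b,None,fx=4.8,fy=4.8,interpolation=cv2.INTER_CUBIC))
hsv=cv2.cvtColor(p,cv2.COLOR_BGR2HSV)
m=((hsv[:,:,1]<90)).astype(np.uint8)
for name,(r0,r1,c0,c1),z in(("sink",(200,252,275,315),.034),("gauge",(185,245,155,245),.01)):
    mm=np.zeros_like(m);mm[r0:r1,c0:c1]=m[r0:r1,c0:c1]
    n,l,s,ce=cv2.connectedComponentsWithStats(mm)
    i=1+np.argmax(s[1:,4]);pts=np.argwhere(l==i)[:,::-1].astype(np.float32)
    r=cv2.boxPoints(cv2.minAreaRect(pts))
    print(name,s[i],r.tolist())
    for q in r: print(np.round(w(c,*q,z),4))
E
```

```text
sink [281 207  29  38 517] [[278.7646789550781, 239.05880737304688], [298.6176452636719, 205.9705810546875], [310.3823547363281, 213.0294189453125], [290.5293884277344, 246.11764526367188]]
[ 0.37   -0.0723  0.034 ]
[ 0.4785 -0.1397  0.034 ]
[ 0.4547 -0.1779  0.034 ]
[ 0.3467 -0.1101  0.034 ]
gauge [ 161  192   78   47 3431] [[161.0, 192.0], [238.0, 192.0], [238.0, 238.0], [161.0, 238.0]]
[0.5339 0.3208 0.01  ]
[0.5316 0.0613 0.01  ]
[0.3767 0.0616 0.01  ]
[0.379  0.3165 0.01  ]
```

View pics/crop0.png

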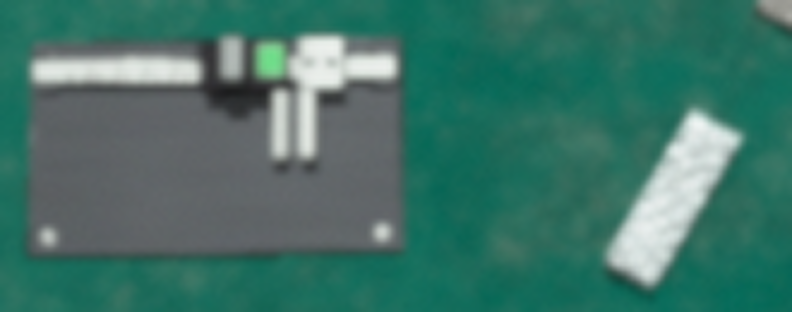

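The crop shows the gauge plate corners at roughly (32,42), (398,38), (404,250) and (27,256). The thumb block is at (231,60), the nearly closed blades are at x 271–291 and 298–317, and the sink is cleanly visible. I'll fit model silhouettes to get sub-pixel poses.

```bash
cat >> h.py <<'E'
from scipy.optimize import minimize
def box(x0,x1,y0,y1,z0,z1): return np.array([[x,y,z] for x in(x0,x1) for y in(y0,y1) for z in(z0,z1)])
SINK=[box(-.06,.06,-.018,.018,0,.034)]
GAUGE=[box(-.075,.075,-.13,.13,0,.01),box(.044,.06,-.13,.13,.01,.024)]
def place(P,t): 
    s,k=np.sin(t[2]),np.cos(t[2]); return np.c_[P[:,0]*k-P[:,1]*s+t[0],P[:,0]*s+P[:,1]*k+t[1],P[:,2]+(t[3] if len(t)>3 else 0)]
def fit(c,boxes,t0,alpha,roi,z=0):
    r0,r1,c0,c1=roi;S=8;A=alpha[r0:r1,c0:c1]
    def f(t):
        m=np.zeros((A.shape[0]*S,A.shape[1]*S),np.uint8)
        for b in boxes:
            q=np.array([px(c,P) for P in place(b,[*t,z])])
            h=cv2.convexHull(((q-[c0,r0]+.5)*S-.5).astype(np.float32))
            cv2.fillConvexPoly(m,np.round(h*16).astype(np.int32),255,shift=4)
        m=cv2.GaussianBlur(m,(0,0),S*.5)
        return np.sum((cv2.resize(m,A.shape[::-1],interpolation=cv2.INTER_AREA)/255.-A)**2)
    r=minimize(f,t0,method="Nelder-Mead",options=dict(initial_simplex=np.array([t0]*4)+np.vstack([np.zeros(3),np.diag([.006,.006,.05])]),xatol=1e-5,fatol=1e-4))
    return r.x,r.fun
def alph(c):
    p=c["pixels"].astype(float);return 1-np.clip((p[:,:,1]-p[:,:,0]-8)/60,0,1)
E
python3 - <<'E'
from h import *
c=dict(np.load("pics/top0.npz"));a=alph(c)
print("bg",c["pixels"][225,262],c["pixels"][225,200])
s,e=fit(c,SINK,[.41,-.125,-.56],a,(200,252,276,315));print("sink",s.round(4),e)
g,e=fit(c,GAUGE,[.4555,.19,0],a,(186,246,153,246));print("gauge",g.round(4),e)
def u(crop): return (np.array(crop)+.5)/4.8-.5+[155,185]
k,sn=np.cos(g[2]),np.sin(g[2])
for n,q,z in(("fixblade right/left",(317,125),.036),("",(298,125),.036),("mov right",(290,125),.036),("mov left",(272,125),.036),("thumb c",(231,60),.068),("green",(270,60),.038)):
    d=w(c,*u(q),z)[:2]-g[:2];print(n,np.round([d[0]*k+d[1]*sn,-d[0]*sn+d[1]*k],4))
for z in(.2,.3,.4): print("shelf edge",z,w(c,200,128,z).round(3))
sc=imaging.capture("scene")
p=sc["pixels"][:,:,::-1].copy()
for b,t in [(SINK[0],s)]+[(x,g) for x in GAUGE]:
    for P in place(b,t): cv2.circle(p,tuple(int(v) for v in px(sc,P)),1,(0,0,255),-1)
cv2.imwrite("pics/sc1.png",cv2.resize(p[150:250,160:270],None,fx=6,fy=6,interpolation=cv2.INTER_CUBIC))
E
```

```text
bg [ 34 111  93] [ 98 101 104]
sink [ 0.4124 -0.1259 -0.5368] 29.226691657054978
gauge [0.4547 0.1898 0.0077] 48.176607074202245
fixblade right/left [ 0.0097 -0.0723]
 [ 0.0099 -0.0593]
mov right [ 0.01   -0.0538]
mov left [ 0.0102 -0.0415]
thumb c [ 0.0503 -0.0168]
green [ 0.0551 -0.0402]
shelf edge 0.2 [0.695 0.169 0.2  ]
shelf edge 0.3 [0.662 0.157 0.3  ]
shelf edge 0.4 [0.629 0.144 0.4  ]
```

View pics/sc1.png

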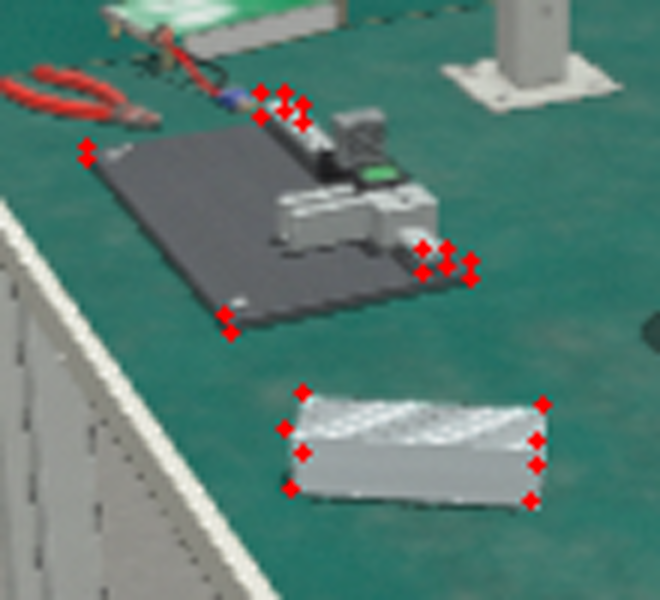

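The fitted corners (red) overlay the gauge and sink in the scene view to within 1–2 mm. The green display is flat, and the thumb block at (360,140) stands clear. I'm moving above the thumb block now and will straddle it loosely.

Request:
move_arm([
  {"tx": 0.0388,"ty": -0.0394,"rz": 0.049,"grip": 0.04},
  {"tx": 0.0388,"ty": -0.0394,"rz": 0.049},
  {"tx": 0.0388,"ty": -0.0394,"rz": 0.049},
  {"tx": 0.0388,"ty": -0.0394,"rz": 0.049},
  {"tx": 0.0388,"ty": -0.0394,"rz": 0.049},
  {"tx": 0.0388,"ty": -0.0394,"rz": 0.049},
  {"tx": 0.0388,"ty": -0.0394,"rz": 0.049},
  {"tx": 0.0388,"ty": -0.0394,"rz": 0.049},
])

```text
validation failed for argument at $.de...
```

Request:
move_arm([
  {"tz": -0.03},
  {"tz": -0.04},
  {"tz": -0.03},
  {},
])

```text
validation failed for argument at $.de...
```

Request:
move_arm([
  {"grip": 0.04,"tx": 0.0388,"ty": -0.0394,"tz": 0,"rx": 0,"ry": 0,"rz": 0.049},
  {"grip": 0.04,"tx": 0.0388,"ty": -0.0394,"tz": 0,"rx": 0,"ry": 0,"rz": 0.049},
  {"grip": 0.04,"tx": 0.0388,"ty": -0.0394,"tz": 0,"rx": 0,"ry": 0,"rz": 0.049},
  {"grip": 0.04,"tx": 0.0388,"ty": -0.0394,"tz": 0,"rx": 0,"ry": 0,"rz": 0.049},
  {"grip": 0.04,"tx": 0.0388,"ty": -0.0394,"tz": 0,"rx": 0,"ry": 0,"rz": 0.049},
  {"grip": 0.04,"tx": 0.0388,"ty": -0.0394,"tz": 0,"rx": 0,"ry": 0,"rz": 0.049},
  {"grip": 0.04,"tx": 0.0388,"ty": -0.0394,"tz": 0,"rx": 0,"ry": 0,"rz": 0.049},
  {"grip": 0.04,"tx": 0.0388,"ty": -0.0394,"tz": 0,"rx": 0,"ry": 0,"rz": 0.049},
])

```text
clock: 1.15
eef_pos: [0.5084, 0.1699, 0.2265]
eef_rot: [-0.004, 1.0, 0.0, -0.0]
wrist_force: [0.2, 0.1, -0.1]
opening: 0.0401
finger_force: 0.0
```

Request:
move_arm([
  {"grip": 0.04,"tx": -0.0015,"ty": 0.002,"tz": -0.05,"rx": 0,"ry": 0,"rz": 0},
  {"grip": 0.04,"tx": 0,"ty": 0,"tz": -0.05,"rx": 0,"ry": 0,"rz": 0},
  {"grip": 0.04,"tx": 0,"ty": 0,"tz": -0.03,"rx": 0,"ry": 0,"rz": 0},
  {"grip": 0.04,"tx": 0,"ty": 0,"tz": -0.02,"rx": 0,"ry": 0,"rz": 0},
  {"grip": 0.04,"tx": 0,"ty": 0,"tz": -0.015,"rx": 0,"ry": 0,"rz": 0},
  {"grip": 0.04,"tx": 0,"ty": 0,"tz": -0.012,"rx": 0,"ry": 0,"rz": 0},
  {"grip": 0.04,"tx": 0,"ty": 0,"tz": 0,"rx": 0,"ry": 0,"rz": 0},
])

```text
clock: 2.02
eef_pos: [0.5056, 0.1734, 0.0492]
eef_rot: [-0.004, 1.0, -0.0, -0.001]
wrist_force: [0.2, 0.8, 0.5]
opening: 0.04
finger_force: 0.0
```

Request:
move_arm([
  {"grip": 0.04,"tx": 0,"ty": 0.005,"tz": 0,"rx": 0,"ry": 0,"rz": 0},
  {"grip": 0.04,"tx": 0,"ty": 0.005,"tz": 0,"rx": 0,"ry": 0,"rz": 0},
  {"grip": 0.04,"tx": 0,"ty": 0.004,"tz": 0,"rx": 0,"ry": 0,"rz": 0},
  {"grip": 0.04,"tx": 0,"ty": 0.005,"tz": 0,"rx": 0,"ry": 0,"rz": 0},
  {"grip": 0.04,"tx": 0,"ty": 0.007,"tz": 0,"rx": 0,"ry": 0,"rz": 0},
  {"grip": 0.04,"tx": 0,"ty": 0.008,"tz": 0,"rx": 0,"ry": 0,"rz": 0},
  {"grip": 0.04,"tx": 0,"ty": 0.008,"tz": 0,"rx": 0,"ry": 0,"rz": 0},
])

```text
clock: 2.9
eef_pos: [0.506, 0.216, 0.0498]
eef_rot: [-0.004, 1.0, 0.0, 0.0]
wrist_force: [0.9, -2.4, 1.3]
opening: 0.0399
finger_force: 1.3
```

Request:
move_arm([
  {"grip": 0.04,"tx": 0,"ty": 0.008,"tz": 0,"rx": 0,"ry": 0,"rz": 0},
  {"grip": 0.04,"tx": 0,"ty": 0.008,"tz": 0,"rx": 0,"ry": 0,"rz": 0},
  {"grip": 0.04,"tx": 0,"ty": 0.008,"tz": 0,"rx": 0,"ry": 0,"rz": 0},
  {"grip": 0.04,"tx": 0,"ty": 0.008,"tz": 0,"rx": 0,"ry": 0,"rz": 0},
  {"grip": 0.04,"tx": 0,"ty": 0.005,"tz": 0,"rx": 0,"ry": 0,"rz": 0},
  {"grip": 0.04,"tx": 0,"ty": 0.002,"tz": 0,"rx": 0,"ry": 0,"rz": 0},
  {"grip": 0.04,"tx": 0,"ty": -0.004,"tz": 0,"rx": 0,"ry": 0,"rz": 0},
  {"grip": 0.04,"tx": 0,"ty": -0.004,"tz": 0,"rx": 0,"ry": 0,"rz": 0},
])

```text
clock: 3.9
eef_pos: [0.5058, 0.2462, 0.0496]
eef_rot: [-0.003, 1.0, 0.0, -0.0]
wrist_force: [-0.4, -0.2, -0.5]
opening: 0.0401
finger_force: 0.0
```

Request:
move_arm([
  {"grip": 0.07,"tx": 0,"ty": 0,"tz": 0.03,"rx": 0,"ry": 0,"rz": 0},
  {"grip": 0.07,"tx": 0,"ty": 0,"tz": 0.05,"rx": 0,"ry": 0,"rz": 0},
  {"grip": 0.07,"tx": 0,"ty": 0,"tz": 0.04,"rx": 0,"ry": 0,"rz": 0},
])

```text
clock: 4.28
eef_pos: [0.5061, 0.2461, 0.1715]
eef_rot: [-0.003, 1.0, 0.0, 0.0]
wrist_force: [1.3, 0.1, -0.4]
opening: 0.0653
finger_force: 0.0
```

Request:
move_arm([
  {"grip": 0.07,"tx": -0.0122,"ty": -0.046,"tz": 0,"rx": 0,"ry": 0,"rz": -0.068},
  {"grip": 0.07,"tx": -0.0122,"ty": -0.046,"tz": 0,"rx": 0,"ry": 0,"rz": -0.068},
  {"grip": 0.07,"tx": -0.0122,"ty": -0.046,"tz": 0,"rx": 0,"ry": 0,"rz": -0.068},
  {"grip": 0.07,"tx": -0.0122,"ty": -0.046,"tz": 0,"rx": 0,"ry": 0,"rz": -0.068},
  {"grip": 0.07,"tx": -0.0122,"ty": -0.046,"tz": 0,"rx": 0,"ry": 0,"rz": -0.068},
  {"grip": 0.07,"tx": -0.0122,"ty": -0.046,"tz": 0,"rx": 0,"ry": 0,"rz": -0.068},
  {"grip": 0.07,"tx": -0.0122,"ty": -0.046,"tz": 0,"rx": 0,"ry": 0,"rz": -0.068},
  {"grip": 0.07,"tx": -0.0122,"ty": -0.046,"tz": 0,"rx": 0,"ry": 0,"rz": -0.068},
])

```text
clock: 5.28
eef_pos: [0.4076, -0.1231, 0.1699]
eef_rot: [0.267, 0.964, 0.0, 0.0]
wrist_force: [0.2, -0.4, -0.4]
opening: 0.0699
finger_force: 0.0
```

```bash
python3 - <<'E'
from h import *
c=dict(np.load("pics/top0.npz"));a=alph(c)
sc=imaging.capture("scene");s=[.4124,-.1259,-.5368]
# refine with saved original scene view as a cross-check
o=dict(np.load("pics/scene0.npz"))
q=np.array([px(o,P) for P in place(SINK[0],s)]);r=q.min(0)-7;R=q.max(0)+8
print(fit(o,SINK,s,alph(o),(int(r[1]),int(R[1]),int(r[0]),int(R[0]))))
# the moving jaw now
t=imaging.capture("top");p=t["pixels"][:,:,::-1]
cv2.imwrite("pics/top2.png",cv2.resize(p[180:255,145:325],None,fx=4.4,fy=4.4,interpolation=cv2.INTER_CUBIC))
x=arm.sense();print(x["eef_pos"],x["eef_rot"])
E
```

```text
(array([ 0.41154991, -0.12875709, -0.55337922]), np.float64(39.883726451364865))
[ 0.40742999 -0.12517676  0.16983957] [ 2.68291766e-01  9.63337538e-01 -4.51224423e-04  3.36014604e-04]
```

View pics/top2.png

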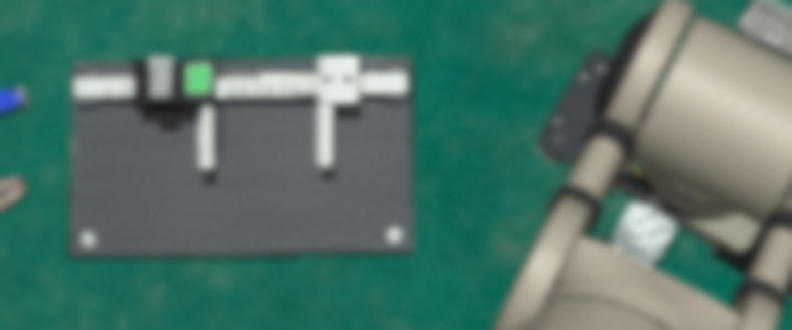

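The caliper is open about 78 mm and not tilted. The gripper hangs over the sink, so I'm descending to grip it.

Request:
move_arm([
  {"grip": 0.07,"tx": 0,"ty": 0,"tz": -0.05,"rx": 0,"ry": 0,"rz": 0},
  {"grip": 0.07,"tx": 0,"ty": 0,"tz": -0.04,"rx": 0,"ry": 0,"rz": 0},
  {"grip": 0.07,"tx": 0,"ty": 0,"tz": -0.03,"rx": 0,"ry": 0,"rz": 0},
  {"grip": 0.07,"tx": 0,"ty": 0,"tz": -0.02,"rx": 0,"ry": 0,"rz": 0},
  {"grip": 0.07,"tx": 0,"ty": 0,"tz": -0.015,"rx": 0,"ry": 0,"rz": 0},
  {"grip": 0.07,"tx": 0,"ty": 0,"tz": -0.008,"rx": 0,"ry": 0,"rz": 0},
  {"grip": 0.07,"tx": 0,"ty": 0,"tz": 0,"rx": 0,"ry": 0,"rz": 0},
])

```text
clock: 6.25
eef_pos: [0.4082, -0.1212, 0.0066]
eef_rot: [0.265, 0.964, 0.0, -0.0]
wrist_force: [0.1, -0.1, 0.2]
opening: 0.0698
finger_force: 0.0
```

Request:
move_arm([
  {"grip": 0.04,"tx": 0,"ty": 0,"tz": 0,"rx": 0,"ry": 0,"rz": 0},
  {"grip": 0.035,"tx": 0,"ty": 0,"tz": 0,"rx": 0,"ry": 0,"rz": 0},
  {"grip": 0.03,"tx": 0,"ty": 0,"tz": 0,"rx": 0,"ry": 0,"rz": 0},
  {"grip": 0.02,"tx": 0,"ty": 0,"tz": 0,"rx": 0,"ry": 0,"rz": 0},
  {"grip": 0.02,"tx": 0,"ty": 0,"tz": 0,"rx": 0,"ry": 0,"rz": 0},
  {"grip": 0.02,"tx": 0,"ty": 0,"tz": 0,"rx": 0,"ry": 0,"rz": 0},
], grip_force=25)

```text
clock: 7.0
eef_pos: [0.4085, -0.1217, 0.007]
eef_rot: [0.265, 0.964, -0.0, 0.0]
wrist_force: [-0.9, -0.7, 4.6]
opening: 0.0362
finger_force: 24.9
```

Request:
move_arm([
  {"grip": 0.02,"tx": 0,"ty": 0,"tz": 0.008,"rx": 0,"ry": 0,"rz": 0},
  {"grip": 0.02,"tx": 0,"ty": 0,"tz": 0.02,"rx": 0,"ry": 0,"rz": 0},
  {"grip": 0.02,"tx": 0,"ty": 0,"tz": 0.025,"rx": 0,"ry": 0,"rz": 0},
  {"grip": 0.02,"tx": 0,"ty": 0,"tz": 0.025,"rx": 0,"ry": 0,"rz": 0},
  {"grip": 0.02,"tx": 0,"ty": 0,"tz": 0.02,"rx": 0,"ry": 0,"rz": 0},
  {"grip": 0.02,"tx": 0,"ty": 0,"tz": 0,"rx": 0,"ry": 0,"rz": 0},
])

```text
clock: 7.75
eef_pos: [0.4091, -0.1218, 0.1059]
eef_rot: [0.265, 0.964, -0.0, 0.001]
wrist_force: [0.4, 0.0, -2.3]
opening: 0.0358
finger_force: 24.9
```

Request:
move_arm([
  {"grip": 0.02,"tx": 0.0014,"ty": 0.034,"tz": 0,"rx": 0,"ry": 0,"rz": 0.068},
  {"grip": 0.02,"tx": 0.0014,"ty": 0.034,"tz": 0,"rx": 0,"ry": 0,"rz": 0.068},
  {"grip": 0.02,"tx": 0.0014,"ty": 0.034,"tz": 0,"rx": 0,"ry": 0,"rz": 0.068},
  {"grip": 0.02,"tx": 0.0014,"ty": 0.034,"tz": 0,"rx": 0,"ry": 0,"rz": 0.068},
  {"grip": 0.02,"tx": 0.0014,"ty": 0.034,"tz": 0,"rx": 0,"ry": 0,"rz": 0.068},
  {"grip": 0.02,"tx": 0.0014,"ty": 0.034,"tz": 0,"rx": 0,"ry": 0,"rz": 0.068},
  {"grip": 0.02,"tx": 0.0014,"ty": 0.034,"tz": 0,"rx": 0,"ry": 0,"rz": 0.068},
  {"grip": 0.02,"tx": 0.0014,"ty": 0.034,"tz": 0,"rx": 0,"ry": 0,"rz": 0.068},
])

```text
clock: 8.75
eef_pos: [0.4187, 0.1515, 0.1036]
eef_rot: [-0.005, 1.0, -0.0, -0.001]
wrist_force: [0.1, 0.1, -1.4]
opening: 0.0359
finger_force: 24.9
```

```bash
python3 - <<'E'
from h import *
L=[]
for i in range(4):
    sc=imaging.capture("scene");x=arm.sense();L.append([*x["eef_pos"],*x["eef_rot"],*x["wrist_force"],x["opening"]])
print(np.round(np.mean(L,0),4),np.round(np.std(L,0),4))
e=np.mean(L,0)
yaw=2*np.arctan2(e[4],e[3])-np.pi
print("yaw",yaw)
p=sc["pixels"][:,:,::-1].copy()
t=[e[0]+.006,e[1],yaw,e[2]-.0035]
for P in place(SINK[0],t): cv2.circle(p,tuple(int(round(v)) for v in px(sc,P)),0,(0,0,255),-1)
g=[.4547,.1898,.0077]
for P in place(np.array([[-.012,-.06,.036],[-.012,.018,.036],[-.075,-.13,.01]]),g): cv2.circle(p,tuple(int(round(v)) for v in px(sc,P)),0,(255,0,255),-1)
cv2.imwrite("pics/sc2.png",cv2.resize(p[110:220,150:270],None,fx=5.4,fy=5.4,interpolation=cv2.INTER_CUBIC))
E
```

```text
[ 4.1880e-01  1.5230e-01  1.0370e-01 -5.3000e-03  1.0000e+00  2.0000e-04
 -8.0000e-04 -4.7890e-01  4.1820e-01 -1.4894e+00  3.6000e-02] [1.000e-04 1.400e-03 0.000e+00 9.000e-04 0.000e+00 4.000e-04 2.000e-04
 2.056e-01 1.204e+00 1.473e-01 1.000e-04]
yaw 0.010511726630581641
```

View pics/sc2.png

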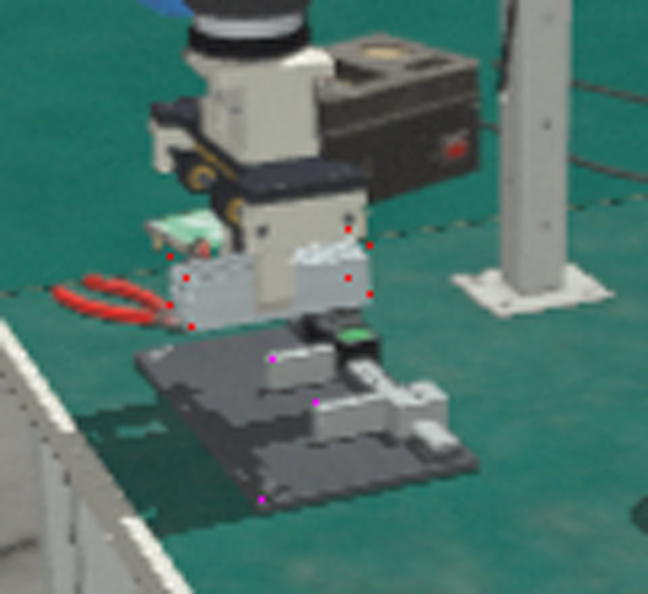

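The held sink is at the predicted place above the gap, with its ends at (190,328) and (370,303). The beam end sags about 2 mm. I'm lowering it between the jaws.

Request:
move_arm([
  {"grip": 0.02,"tx": 0,"ty": 0,"tz": -0.02,"rx": 0,"ry": 0,"rz": 0},
  {"grip": 0.02,"tx": 0,"ty": 0,"tz": -0.02,"rx": 0,"ry": 0,"rz": 0},
  {"grip": 0.02,"tx": 0,"ty": 0,"tz": -0.015,"rx": 0,"ry": 0,"rz": 0},
  {"grip": 0.02,"tx": 0,"ty": 0,"tz": -0.012,"rx": 0,"ry": 0,"rz": 0},
  {"grip": 0.02,"tx": 0,"ty": 0,"tz": -0.01,"rx": 0,"ry": 0,"rz": 0},
  {"grip": 0.02,"tx": 0,"ty": 0,"tz": -0.005,"rx": 0,"ry": 0,"rz": 0},
  {"grip": 0.02,"tx": 0,"ty": 0,"tz": 0,"rx": 0,"ry": 0,"rz": 0},
  {"grip": 0.02,"tx": 0,"ty": 0,"tz": 0,"rx": 0,"ry": 0,"rz": 0},
])

```text
clock: 9.95
eef_pos: [0.4198, 0.1505, 0.0231]
eef_rot: [-0.004, 1.0, 0.0, 0.0]
wrist_force: [-0.3, -0.5, -1.9]
opening: 0.0358
finger_force: 24.9
```

Request:
move_arm([
  {"grip": 0.02,"tx": 0,"ty": 0,"tz": -0.001,"rx": 0,"ry": 0,"rz": 0},
  {"grip": 0.02,"tx": 0,"ty": 0,"tz": -0.001,"rx": 0,"ry": 0,"rz": 0},
  {"grip": 0.02,"tx": 0,"ty": 0,"tz": 0,"rx": 0,"ry": 0,"rz": 0},
])

```text
clock: 10.32
eef_pos: [0.4195, 0.1505, 0.0208]
eef_rot: [-0.004, 1.0, 0.0, 0.0]
wrist_force: [-0.4, -0.7, -1.9]
opening: 0.0358
finger_force: 24.9
```

Request:
move_arm([
  {"grip": 0.02,"tx": 0,"ty": -0.0007,"tz": -0.0005,"rx": 0,"ry": 0,"rz": 0},
  {"grip": 0.02,"tx": 0,"ty": -0.0007,"tz": -0.0005,"rx": 0,"ry": 0,"rz": 0},
  {"grip": 0.02,"tx": 0,"ty": 0,"tz": 0,"rx": 0,"ry": 0,"rz": 0},
])

```text
clock: 10.7
eef_pos: [0.4195, 0.149, 0.0197]
eef_rot: [-0.004, 1.0, 0.0, -0.0]
wrist_force: [0.1, 0.9, -1.9]
opening: 0.036
finger_force: 24.9
```

Request:
move_arm([
  {"grip": 0.02,"tx": 0,"ty": -0.0005,"tz": 0,"rx": 0,"ry": 0,"rz": 0},
  {"grip": 0.02,"tx": 0,"ty": 0,"tz": 0,"rx": 0,"ry": 0,"rz": 0},
])

```text
clock: 10.95
eef_pos: [0.4196, 0.1485, 0.0197]
eef_rot: [-0.004, 1.0, 0.0, 0.0]
wrist_force: [-1.0, 0.2, -1.4]
opening: 0.0358
finger_force: 24.9
```

```bash
python3 - <<'E'
from h import *
L=[]
for i in range(4):
    sc=imaging.capture("scene");x=arm.sense();L.append([*x["eef_pos"],*x["eef_rot"],*x["wrist_force"],*x["torque"]])
print(np.round(np.mean(L,0),4),np.round(np.std(L,0),4))
p=sc["pixels"][:,:,::-1].copy()
cv2.imwrite("pics/sc3.png",cv2.resize(p[145:225,160:260],None,fx=7,fy=7,interpolation=cv2.INTER_CUBIC))
E
```

```text
[ 4.1960e-01  1.4850e-01  1.9800e-02 -3.6000e-03  1.0000e+00  1.0000e-04
  0.0000e+00 -2.4460e-01 -9.9200e-02 -1.9085e+00  5.7900e-02  7.6000e-03
 -4.0000e-03] [0.     0.     0.     0.     0.     0.     0.     0.2902 0.4561 0.4341
 0.0263 0.0175 0.0231]
```

View pics/sc3.png

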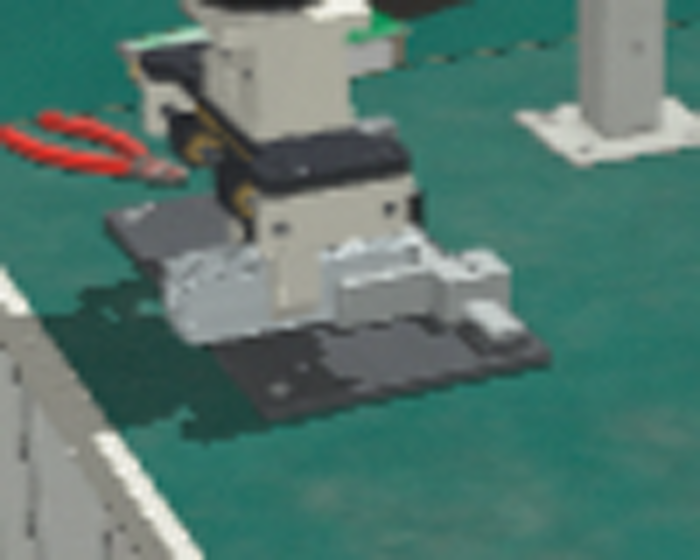

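The sink sits beside the fixed jaw, which overlaps it at (340–430,290), and its -x end is at (180,330). No contact yet. I'm lowering it the last 3 mm.

Request:
move_arm([
  {"grip": 0.02,"tx": 0,"ty": 0,"tz": -0.001,"rx": 0,"ry": 0,"rz": 0},
  {"grip": 0.02,"tx": 0,"ty": 0,"tz": -0.0005,"rx": 0,"ry": 0,"rz": 0},
  {"grip": 0.02,"tx": 0,"ty": 0,"tz": -0.0005,"rx": 0,"ry": 0,"rz": 0},
  {"grip": 0.02,"tx": 0,"ty": 0,"tz": 0,"rx": 0,"ry": 0,"rz": 0},
])

```text
clock: 11.65
eef_pos: [0.4195, 0.1485, 0.0177]
eef_rot: [-0.004, 1.0, 0.0, -0.0]
wrist_force: [-0.7, 0.4, -1.5]
opening: 0.036
finger_force: 24.9
```

Request:
move_arm([
  {"grip": 0.02,"tx": 0,"ty": 0,"tz": -0.0005,"rx": 0,"ry": 0,"rz": 0},
  {"grip": 0.02,"tx": 0,"ty": 0,"tz": -0.0005,"rx": 0,"ry": 0,"rz": 0},
  {"grip": 0.02,"tx": 0,"ty": 0,"tz": 0,"rx": 0,"ry": 0,"rz": 0},
])

```text
clock: 12.02
eef_pos: [0.4196, 0.1485, 0.017]
eef_rot: [-0.004, 1.0, 0.0, 0.0]
wrist_force: [-0.6, -0.8, 3.6]
opening: 0.0361
finger_force: 24.9
```

Request:
move_arm([
  {"grip": 0.04,"tx": 0,"ty": 0,"tz": 0,"rx": 0,"ry": 0,"rz": 0},
  {"grip": 0.06,"tx": 0,"ty": 0,"tz": 0,"rx": 0,"ry": 0,"rz": 0},
  {"grip": 0.06,"tx": 0,"ty": 0,"tz": 0,"rx": 0,"ry": 0,"rz": 0},
  {"grip": 0.06,"tx": 0,"ty": 0,"tz": 0.02,"rx": 0,"ry": 0,"rz": 0},
  {"grip": 0.06,"tx": 0,"ty": 0,"tz": 0.04,"rx": 0,"ry": 0,"rz": 0},
  {"grip": 0.06,"tx": 0,"ty": 0,"tz": 0.06,"rx": 0,"ry": 0,"rz": 0},
  {"grip": 0.06,"tx": 0,"ty": 0,"tz": 0.03,"rx": 0,"ry": 0,"rz": 0},
])

```text
clock: 12.9
eef_pos: [0.4205, 0.1487, 0.1696]
eef_rot: [-0.004, 1.0, 0.0, 0.002]
wrist_force: [-0.4, 0.8, 0.9]
opening: 0.06
finger_force: 0.0
```

Request:
move_arm([
  {"grip": 0.04,"tx": 0.022,"ty": 0.025,"tz": 0,"rx": 0,"ry": 0,"rz": 0},
  {"grip": 0.04,"tx": 0.022,"ty": 0.025,"tz": 0,"rx": 0,"ry": 0,"rz": 0},
  {"grip": 0.04,"tx": 0.022,"ty": 0.025,"tz": 0,"rx": 0,"ry": 0,"rz": 0},
  {"grip": 0.04,"tx": 0.02,"ty": 0.02,"tz": 0,"rx": 0,"ry": 0,"rz": 0},
  {"grip": 0.04,"tx": 0,"ty": 0,"tz": 0,"rx": 0,"ry": 0,"rz": 0},
])

```text
clock: 13.52
eef_pos: [0.5062, 0.2445, 0.1661]
eef_rot: [-0.004, 1.0, 0.0, -0.0]
wrist_force: [0.3, 0.3, -0.4]
opening: 0.0398
finger_force: 0.0
```

```bash
python3 - <<'E'
from h import *
for n in ("top","scene"):
    c=imaging.capture(n);p=c["pixels"][:,:,::-1].copy()
    cv2.imwrite("pics/%s4.png"%n,p)
x=arm.sense();print(x["eef_pos"],x["eef_rot"])
a=cv2.imread("pics/top4.png")[180:245,150:260];b=cv2.imread("pics/scene4.png")[145:220,160:270]
a=cv2.resize(a,None,fx=5.4,fy=5.4,interpolation=cv2.INTER_CUBIC)[:, :594];b=cv2.resize(b,(594,240),interpolation=cv2.INTER_CUBIC)
cv2.imwrite("pics/both4.png",np.vstack([a,b]))
E
```

```text
[0.5048532  0.24318243 0.166226  ] [-3.76498033e-03  9.99992633e-01 -2.72491792e-04 -6.96658642e-04]
```

View pics/both4.png

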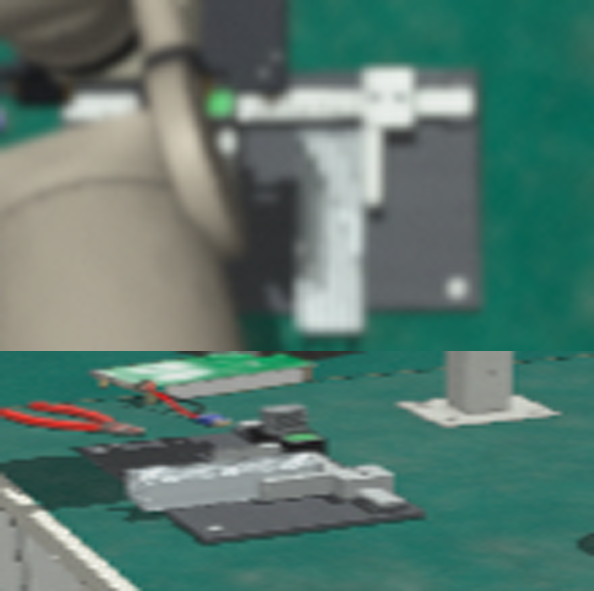

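The sink lies flat beside the fixed jaw, its rear end near the beam at (325,133) in the top half and its front end at (330,332). I'll check that position numerically and lower over the thumb block.

```bash
python3 - <<'E'
from h import *
c=dict(np.load("pics/top0.npz"));g=[.4547,.1898,.0077]
def G(q,z):
    u=(np.array(q)+.5)/5.4-.5+[150,180];d=w(c,*u,z)[:2]-g[:2];return np.round(d+[d[1]*.0077,-d[0]*.0077],4)
for n,q,z in(("rear top mid",(333,130),.044),("front bottom",(330,332),.01),("right rear",(364,150),.044),("right front",(363,310),.044),("fixed face",(365,150),.036)): print(n,G(q,z))
im=cv2.imread("pics/top4.png")
for r in(206,210,214,218,230,236): print(r,im[r,200:224,1].tolist())
E
```

```text
rear top mid [ 0.0322 -0.0422]
front bottom [-0.0876 -0.0373]
right rear [ 0.0196 -0.0611]
right front [-0.0775 -0.0603]
fixed face [ 0.0208 -0.061 ]
206 [100, 101, 101, 102, 105, 114, 145, 179, 191, 196, 196, 195, 188, 185, 186, 189, 194, 209, 224, 220, 171, 102, 72, 69]
210 [101, 100, 102, 102, 104, 108, 110, 114, 143, 182, 197, 204, 204, 205, 197, 190, 196, 210, 224, 219, 174, 118, 103, 101]
214 [64, 59, 53, 54, 61, 82, 101, 112, 117, 130, 159, 190, 200, 204, 201, 200, 198, 206, 222, 218, 173, 120, 104, 104]
218 [51, 49, 49, 51, 62, 80, 98, 118, 134, 154, 174, 189, 194, 204, 206, 204, 182, 147, 124, 109, 95, 95, 100, 102]
230 [50, 49, 50, 54, 73, 101, 123, 145, 154, 169, 187, 208, 207, 208, 207, 201, 171, 127, 105, 99, 99, 99, 98, 99]
236 [76, 88, 88, 94, 137, 182, 204, 221, 219, 221, 215, 219, 214, 216, 209, 204, 181, 132, 101, 93, 91, 92, 93, 91]
```

Request:
move_arm([
  {"grip": 0.04,"tx": 0,"ty": 0.002,"tz": -0.03,"rx": 0,"ry": 0,"rz": 0},
  {"grip": 0.04,"tx": 0,"ty": 0,"tz": -0.03,"rx": 0,"ry": 0,"rz": 0},
  {"grip": 0.04,"tx": 0,"ty": 0,"tz": -0.025,"rx": 0,"ry": 0,"rz": 0},
  {"grip": 0.04,"tx": 0,"ty": 0,"tz": -0.015,"rx": 0,"ry": 0,"rz": 0},
  {"grip": 0.04,"tx": 0,"ty": 0,"tz": -0.01,"rx": 0,"ry": 0,"rz": 0},
  {"grip": 0.04,"tx": 0,"ty": 0,"tz": -0.007,"rx": 0,"ry": 0,"rz": 0},
  {"grip": 0.04,"tx": 0,"ty": 0,"tz": 0,"rx": 0,"ry": 0,"rz": 0},
])

```text
clock: 14.5
eef_pos: [0.5055, 0.2455, 0.0497]
eef_rot: [-0.004, 1.0, 0.0, -0.0]
wrist_force: [-0.1, -0.2, 0.5]
opening: 0.0399
finger_force: 0.0
```

Request:
move_arm([
  {"grip": 0.04,"tx": 0,"ty": -0.006,"tz": 0,"rx": 0,"ry": 0,"rz": 0},
  {"grip": 0.04,"tx": 0,"ty": -0.006,"tz": 0,"rx": 0,"ry": 0,"rz": 0},
  {"grip": 0.04,"tx": 0,"ty": -0.004,"tz": 0,"rx": 0,"ry": 0,"rz": 0},
  {"grip": 0.04,"tx": 0,"ty": -0.005,"tz": 0,"rx": 0,"ry": 0,"rz": 0},
  {"grip": 0.04,"tx": 0,"ty": -0.006,"tz": 0,"rx": 0,"ry": 0,"rz": 0},
  {"grip": 0.04,"tx": 0,"ty": -0.006,"tz": 0,"rx": 0,"ry": 0,"rz": 0},
  {"grip": 0.04,"tx": 0,"ty": -0.005,"tz": 0,"rx": 0,"ry": 0,"rz": 0},
  {"grip": 0.04,"tx": 0,"ty": -0.004,"tz": 0,"rx": 0,"ry": 0,"rz": 0},
])

```text
clock: 15.5
eef_pos: [0.5057, 0.2032, 0.0498]
eef_rot: [-0.003, 1.0, 0.0, 0.0]
wrist_force: [0.3, 1.8, 1.8]
opening: 0.0398
finger_force: 1.1
```

Request:
move_arm([
  {"grip": 0.04,"tx": 0,"ty": -0.002,"tz": 0,"rx": 0,"ry": 0,"rz": 0},
  {"grip": 0.04,"tx": 0,"ty": -0.002,"tz": 0,"rx": 0,"ry": 0,"rz": 0},
  {"grip": 0.04,"tx": 0,"ty": -0.001,"tz": 0,"rx": 0,"ry": 0,"rz": 0},
])

```text
clock: 15.88
eef_pos: [0.5057, 0.1985, 0.0497]
eef_rot: [-0.004, 1.0, 0.0, 0.0]
wrist_force: [1.9, 2.0, 0.4]
opening: 0.04
finger_force: 1.0
```

Request:
move_arm([
  {"grip": 0.04,"tx": 0,"ty": -0.001,"tz": 0,"rx": 0,"ry": 0,"rz": 0},
  {"grip": 0.04,"tx": 0,"ty": -0.001,"tz": 0,"rx": 0,"ry": 0,"rz": 0},
  {"grip": 0.04,"tx": 0,"ty": -0.001,"tz": 0,"rx": 0,"ry": 0,"rz": 0},
  {"grip": 0.04,"tx": 0,"ty": -0.001,"tz": 0,"rx": 0,"ry": 0,"rz": 0},
])

```text
clock: 16.38
eef_pos: [0.5056, 0.1945, 0.0497]
eef_rot: [-0.004, 1.0, 0.0, -0.0]
wrist_force: [1.1, 1.8, 1.3]
opening: 0.0404
finger_force: 1.0
```

Request:
move_arm([
  {"grip": 0.04,"tx": 0,"ty": -0.001,"tz": 0,"rx": 0,"ry": 0,"rz": 0},
  {"grip": 0.04,"tx": 0,"ty": -0.001,"tz": 0,"rx": 0,"ry": 0,"rz": 0},
])

```text
clock: 16.62
eef_pos: [0.5055, 0.1925, 0.0497]
eef_rot: [-0.004, 1.0, 0.0, -0.0]
wrist_force: [0.5, 1.2, 0.7]
opening: 0.04
finger_force: 1.0
```

Request:
move_arm([
  {"grip": 0.04,"tx": 0,"ty": -0.0007,"tz": 0,"rx": 0,"ry": 0,"rz": 0},
])

```text
clock: 16.75
eef_pos: [0.5056, 0.1918, 0.0497]
eef_rot: [-0.004, 1.0, 0.0, -0.0]
wrist_force: [1.2, 1.4, -0.3]
opening: 0.0401
finger_force: 1.0
```

Request:
move_arm([
  {"grip": 0.04,"tx": 0,"ty": -0.0007,"tz": 0,"rx": 0,"ry": 0,"rz": 0},
])

```text
clock: 16.88
eef_pos: [0.5056, 0.1911, 0.0497]
eef_rot: [-0.004, 1.0, 0.0, -0.0]
wrist_force: [1.3, 1.1, 0.7]
opening: 0.0402
finger_force: 1.0
```

Request:
move_arm([
  {"grip": 0.04,"tx": 0,"ty": -0.0007,"tz": 0,"rx": 0,"ry": 0,"rz": 0},
])

```text
clock: 17.0
eef_pos: [0.5055, 0.1904, 0.0497]
eef_rot: [-0.004, 1.0, 0.0, -0.0]
wrist_force: [2.0, 1.9, -0.4]
opening: 0.04
finger_force: 1.0
```

Request:
move_arm([
  {"grip": 0.04,"tx": 0,"ty": -0.0007,"tz": 0,"rx": 0,"ry": 0,"rz": 0},
])

```text
clock: 17.12
eef_pos: [0.5056, 0.1897, 0.0497]
eef_rot: [-0.004, 1.0, 0.0, 0.0]
wrist_force: [1.9, 3.1, 0.7]
opening: 0.0402
finger_force: 1.3
```

Request:
move_arm([
  {"grip": 0.04,"tx": 0,"ty": -0.0005,"tz": 0,"rx": 0,"ry": 0,"rz": 0},
])

```text
clock: 17.25
eef_pos: [0.5056, 0.1893, 0.0497]
eef_rot: [-0.004, 1.0, 0.0, 0.0]
wrist_force: [0.9, 3.2, -0.1]
opening: 0.0398
finger_force: 1.4
```

Request:
move_arm([
  {"grip": 0.04,"tx": 0,"ty": -0.0005,"tz": 0,"rx": 0,"ry": 0,"rz": 0},
])

```text
clock: 17.38
eef_pos: [0.5056, 0.1888, 0.0497]
eef_rot: [-0.004, 1.0, 0.0, 0.0]
wrist_force: [1.0, 3.1, -0.5]
opening: 0.0404
finger_force: 1.5
```

Request:
move_arm([
  {"grip": 0.04,"tx": 0,"ty": -0.0004,"tz": 0,"rx": 0,"ry": 0,"rz": 0},
])

```text
clock: 17.5
eef_pos: [0.5056, 0.1885, 0.0498]
eef_rot: [-0.004, 1.0, 0.0, 0.0]
wrist_force: [0.9, 2.8, 0.2]
opening: 0.0401
finger_force: 1.8
```

Request:
move_arm([
  {"grip": 0.04,"tx": 0,"ty": -0.0004,"tz": 0,"rx": 0,"ry": 0,"rz": 0},
])

```text
clock: 17.62
eef_pos: [0.5057, 0.1881, 0.0498]
eef_rot: [-0.004, 1.0, 0.0, 0.0]
wrist_force: [1.6, 4.7, 0.6]
opening: 0.0404
finger_force: 2.4
```

Request:
move_arm([
  {"grip": 0.04,"tx": 0,"ty": -0.0004,"tz": 0,"rx": 0,"ry": 0,"rz": 0},
])

```text
clock: 17.75
eef_pos: [0.5057, 0.188, 0.0498]
eef_rot: [-0.003, 1.0, 0.0, 0.0]
wrist_force: [1.5, 8.4, -1.0]
opening: 0.0399
finger_force: 3.4
```

Request:
move_arm([
  {"grip": 0.04,"tx": 0,"ty": -0.0003,"tz": 0,"rx": 0,"ry": 0,"rz": 0},
])

```text
clock: 17.88
eef_pos: [0.5058, 0.188, 0.0498]
eef_rot: [-0.003, 1.0, 0.001, 0.0]
wrist_force: [1.3, 6.8, -1.0]
opening: 0.0396
finger_force: 3.9
```

Firm contact at about 7–8 N, and the carriage has stopped. I'm backing off, rising and checking.

Request:
move_arm([
  {"grip": 0.04,"tx": 0,"ty": 0,"tz": 0,"rx": 0,"ry": 0,"rz": 0},
  {"grip": 0.04,"tx": 0,"ty": 0.001,"tz": 0,"rx": 0,"ry": 0,"rz": 0},
  {"grip": 0.04,"tx": 0,"ty": 0.003,"tz": 0,"rx": 0,"ry": 0,"rz": 0},
  {"grip": 0.04,"tx": 0,"ty": 0.004,"tz": 0,"rx": 0,"ry": 0,"rz": 0},
  {"grip": 0.04,"tx": 0,"ty": 0.004,"tz": 0,"rx": 0,"ry": 0,"rz": 0},
  {"grip": 0.04,"tx": 0,"ty": 0,"tz": 0,"rx": 0,"ry": 0,"rz": 0},
])

```text
clock: 18.62
eef_pos: [0.5054, 0.1995, 0.0497]
eef_rot: [-0.004, 1.0, -0.0, -0.0]
wrist_force: [-0.5, 0.7, 0.6]
opening: 0.0398
finger_force: 0.0
```

Request:
move_arm([
  {"grip": 0.04,"tx": 0,"ty": 0,"tz": 0.03,"rx": 0,"ry": 0,"rz": 0},
  {"grip": 0.04,"tx": 0,"ty": 0,"tz": 0.05,"rx": 0,"ry": 0,"rz": 0},
  {"grip": 0.04,"tx": 0,"ty": 0,"tz": 0.06,"rx": 0,"ry": 0,"rz": 0},
  {"grip": 0.04,"tx": -0.025,"ty": 0.05,"tz": 0.02,"rx": 0,"ry": 0,"rz": 0},
  {"grip": 0.04,"tx": -0.03,"ty": 0.05,"tz": 0,"rx": 0,"ry": 0,"rz": 0},
  {"grip": 0.04,"tx": -0.03,"ty": 0.05,"tz": 0,"rx": 0,"ry": 0,"rz": 0},
  {"grip": 0.04,"tx": -0.03,"ty": 0.05,"tz": 0,"rx": 0,"ry": 0,"rz": 0},
  {"grip": 0.04,"tx": -0.03,"ty": 0.04,"tz": 0,"rx": 0,"ry": 0,"rz": 0},
])

```text
clock: 19.62
eef_pos: [0.3592, 0.4408, 0.2097]
eef_rot: [-0.004, 1.0, 0.0, 0.0]
wrist_force: [0.3, 0.8, -0.1]
opening: 0.0399
finger_force: 0.0
```

```bash
python3 - <<'E'
from h import *
for n in ("top","scene"):
    c=imaging.capture(n);p=c["pixels"][:,:,::-1].copy()
    cv2.imwrite("pics/%s5.png"%n,p)
a=cv2.imread("pics/top5.png")[182:246,150:260];b=cv2.imread("pics/scene5.png")[155:213,165:265]
a=cv2.resize(a,None,fx=5.4,fy=5.4,interpolation=cv2.INTER_CUBIC);b=cv2.resize(b,(594,252),interpolation=cv2.INTER_CUBIC)
cv2.imwrite("pics/both5.png",np.vstack([a,b])[:600])
E
```

```text
(no output)
```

View pics/both5.png

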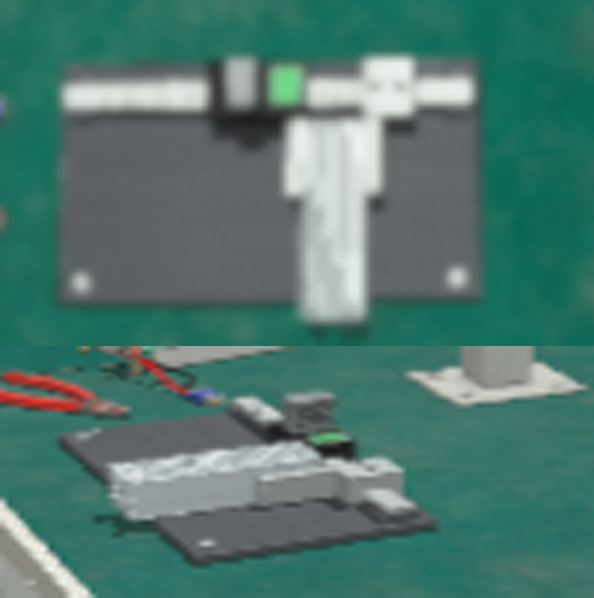

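The sink is square and flush between both blades, at x 300–367 in the top view. The jaw is parallel and the arm is clear, so I'm handing in.

```bash
python3 -c "
from cell import arm
print(arm.finish_job())"
```

```text
the job is handed in; nothing more can be done
None
```

The long heat sink lies flat and square between the jaws, touching both. I closed the sliding jaw with about 7–8 N, it is not visibly cocked, and the arm is clear; I handed the job in at about 20 s, and no verdict came back.

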